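# Stand the bench easel on its prop leg

## Task

The hinged frame of the bench easel is only propped up on a wooden block. Pull the prop's top crossbar over towards the hinge until the spring-loaded leg snaps past centre and locks, and only then draw the block out from under the frame, so that the frame stands on its leg. Leave the block resting on the bench, completely clear of the easel; do not let the frame drop at any time, and leave the other things on the bench where they are.

Things in the scene. Friction and masses are not known exactly. Their poses are not given: they have to be found in the camera images.
- easel: Bench easel fixed to the bench, anywhere and turned. Origin on the bench top under the middle of the hinge line; x points level from the hinge to the raised end of the frame, y along the hinge, z up. Two plywood runners 40 mm wide, 18 high, centred at y = +-100 mm, reach from x = -30 to 185 mm. An open wooden frame is hinged at x = 0, z = 40 mm; a steel prop swings outside its two sides.
- frame_end (a point): Middle of the raised end of the hinged wooden frame, half-way through its thickness. The frame is 200 mm long from the hinge, 180 mm wide, 20 mm thick, with 30 mm side bars, 35 mm cross rails and an open middle. At the start it slopes up at 0.6 rad (end at easel x = 159 to 171 mm, up to 161 mm high): the hinge-side lower corner of its end rail rests on the block.
- board (a joint): Slope of the hinged frame relative to the start: 0 = on the block (0.6 rad above level), positive = raised further, -0.05 = standing on the locked prop, -0.58 = fallen flat. It weighs about 1.5 kg and is held up by nothing but the block or the prop.
- pivot (a point): Mid-point of the prop's level pivot axis (along easel y) on the frame, 145 mm from the hinge line: at easel x = 120, z = 122 mm while the frame lies on the block. Folded, two 92 mm legs with rubber feet point from it down the slope to the hinge, outside the frame; two 100 mm arms point the other way, past the frame's end, to the crossbar.
- prop (a joint): Angle (rad) of the prop on the frame: 0 = folded, 1.23 = over centre, against its stop, locked. Moving the crossbar up and over towards the hinge swings the legs down and out. A spring holds it folded up to about 0.8 (about 3 N at the crossbar, across the arms; 6 N if pushed level), then drives it to the stop. Locked, with the frame on the block, the feet hang 7 mm over the runners.
- handle_mid (a point): Middle of the prop's crossbar, a round steel bar 16 mm thick, 196 mm long, along easel y between the arms. Folded: easel x = 202 mm, 178 mm above the bench, beyond the raised end of the frame, over the block. Locked, frame still on the block: easel x = 94 mm, 218 mm above the bench.
- block_mid (a point): Centre of the plain wooden block: 140 mm long (its x, nearly along easel x, positive away from the hinge), 45 wide (y), 125 high (z), 0.3 to 0.6 kg, on the bench between the runners. Its inner 20 to 30 mm lie past the rail corner that rests on it; some 85 mm stick out beyond the frame's end: grip there from above, across the width. Clear of the easel when its centre is 260 mm from the hinge line.
There are look-alikes about, which are no part of the job. Leave any orange look-alike of the part that bears block_mid alone.

How it is judged:
By the outcome, as a careful person would: the job done as asked, in the order asked, and still so for the second after the job is handed in, with the robot touching nothing.
It also fails if it takes over 53 s, if anything falls off the work surface, if the arm or the gripper's body presses on something with over 40 N, if the wrist force passes 120 N, or if a joint passes its speed limit or range.

## Robot

A 7-joint arm with a two-finger parallel gripper is mounted at the origin on the work surface. World frame = base frame: x ahead of the robot, y to its left, z up, the work surface at z = 0. Lengths are in m, angles in degrees, forces in N, time in s.
With the tool pointing down it reaches from about 0.4 to 0.85 m from the base axis. Payload 10.4 kg.
Tool frame: the origin (TCP) lies at the very end of the fingers, on their centre line; the grasp point (between the pads) lies 19 mm behind it; z points along the fingers, y is the direction in which the jaws open and shut (so a half turn about z gives the same grasp; the last joint's range is limited). The gripper opens to 85 mm and grips with 20 to 120 N. Pads are 22 mm wide; open, the fingers measure 114 mm over their backs; the gripper's body (76 mm by 85 mm) begins 54 mm behind the grasp point. The pads swing forward as they close: fully open they stand 13 mm farther back than shut.
Start: joints at [75.825, 19.034, -3.707, 83.658, 1.238, 77.344, -5.071], TCP at [0.139, -0.609, 0.231] pointing down, gripper open.
Joint ranges: [-148.97, 148.97], [-28.65, 121.19], [-84.17, 76.75], [9.2, 138.47], [-72.65, 252.65], [3.7, 117.97], [-149.18, 149.18]. Speed limits (degrees/s): [127.2, 127.2, 159.86, 159.86, 180, 180, 180].

## Interface

Orientations are given as [roll, pitch, yaw] about the fixed x, y, z axes, in that order (R = Rz(yaw) Ry(pitch) Rx(roll)).
In Python, from workcell import ctrl gives the robot as it stands.
- The arm moves only by the tool servo_tool, never from a script. Its argument "moves" is a list of rows, each an object of numbers: "tx", "ty", "tz": the shift along the world's x, y, z normalised to -1 to 1, where 1 is 0.4 m; "ax", "ay", "az": the turn, a rotation vector about the world's x, y, z normalised to -1 to 1, where 1 is pi rad. A call has 1 to 8 rows; each row is the pose to reach, as a shift and turn from the pose commanded when the call began, turning the shorter way round; what a row does not reach only later rows make up. A row lasts 1/10 s, in which the tool goes at most 50 mm and 8.59 degrees, less where a joint would pass 70% of its speed; a pose out of reach is approached as far as the arm can. A call with a number of a shift or a turn outside -1 to 1 is refused whole. A call with a gripper value outside its range is refused whole. "jaw" is the opening, from -1 (shut) to 1 (fully open), set as the call begins (left out, the last holds). The fingers move at their own pace and stop on an object; "squeeze" is the grip in N (left out, the last holds). Time passes only in rows, so rows that repeat a pose let the fingers close. It gives the time, the measured TCP pose, the force and the opening at its end, in the units of the state.
- ctrl.read_state(): the state, without advancing time (a new reading comes with each control period).
- ctrl.get_image(name): name is "side" or "top"; returns a dict with "image" (480x640x3 uint8, red, green, blue), "fx", "fy", "cx", "cy" (pixels), "pose" (4x4, takes a point from camera to world coordinates). Camera axes: x right, y up, looking along -z (the intrinsics and any distortion apply to the point x, -y, -z); pixel columns grow to the right and rows downward; lengths in m; the calibration is good to about 2 mm. A picture is of the moment at which its call begins. There is no depth.
- ctrl.job_done(): hands the job in, once; it reports no verdict.
The state is a dict: "clock": time; "joint_pos": joint angles; "joint_vel": joint speeds; "joint_torque": joint torques, N m; "tool_pos": TCP position; "orientation": TCP orientation; "contact_force": force on the tool from outside, world axes, zero at the start; "ft_torque": the same for the moment, N m; "gripper_width": finger opening in m.
Only numpy, scipy, OpenCV 4.12 (cv2) and the standard library are available. Lean on these libraries where they do the work, as an engineer would, in place of code of your own. Each camera call takes 0.05 s, during which the arm holds its last target. There are 200 camera calls.

## Working session

There is one attempt and no reset: what is moved stays moved. The work goes in short steps, Python scripts to look and compute and a tool call to move; the robot and the scene stay as the last step left them, time stands still between calls to the robot, and variables do not carry over. Pictures are saved under pics/ and viewed, about 8 in all and at most 12, crops included, and the job is handed in when it is done.

Besides the shell and the picture viewer there is one more tool, called after "Emit:" as a command line: name --argument value ..., lists and objects as JSON in quotes. servo_tool: Moves the arm, as the interface text tells. Its arguments: {"type":"object","properties":{"moves":{"type":"array","items":{"type":"object","properties":{"tx":{"type":"number"},"ty":{"type":"number"},"tz":{"type":"number"},"ax":{"type":"number"},"ay":{"type":"number"},"az":{"type":"number"}}}},"jaw":{"type":"number"},"squeeze":{"type":"number"}},"required":["moves"]}

```bash
ls; mkdir -p pics
python3 - <<'E'
from workcell import ctrl
import cv2,pickle
d={}
for n in("side","top"):
    r=ctrl.get_image(n); d[n]=r
    cv2.imwrite(f"pics/{n}0.png",r["image"][:,:,::-1])
    print(n,[r[k] for k in r if k not in("image","pose")],r["pose"].round(3).tolist(),list(r))
pickle.dump(d,open("d0.pkl","wb"))
print(ctrl.read_state())
E
```

```text
pics
side [436.79264251943204, 436.79264251943204, 322.89475975539926, 244.6845708068715] [[0.946, 0.256, -0.201, 0.393], [-0.325, 0.735, -0.595, -0.406], [-0.005, 0.628, 0.778, 0.643], [0.0, 0.0, 0.0, 1.0]] ['image', 'fx', 'fy', 'cx', 'cy', 'pose']
top [548.7515129510251, 548.7515129510251, 315.62504522484545, 243.3159257384079] [[-0.012, 0.996, -0.083, 0.461], [-1.0, -0.014, -0.018, -0.02], [-0.019, 0.083, 0.996, 0.857], [0.0, 0.0, 0.0, 1.0]] ['image', 'fx', 'fy', 'cx', 'cy', 'pose']
{'clock': 0.1, 'joint_pos': array([75.82499609, 19.0674247 , -3.70661656, 83.70111565,  1.23577805,
       77.34221975, -5.06981874]), 'joint_vel': array([-0.00295898, -0.01597741,  0.019601  , -0.13633369, -0.03797971,
        0.03952067,  0.06267174]), 'joint_torque': array([ 1.18500291e-03, -6.26749063e+01,  4.89075633e-02, -3.92435610e+01,
        1.62455812e-02,  6.85770123e-03, -3.57213310e-05]), 'tool_pos': array([ 0.13924998, -0.60895178,  0.23060623]), 'orientation': array([-1.79929001e+02,  1.55864394e-03,  1.28812869e+01]), 'contact_force': array([ 0.57756618,  0.71343353, -0.11597963]), 'ft_torque': array([-0.04534942, -0.02255665, -0.03370572]), 'gripper_width': 0.08525520192015693}
```

View pics/side0.png

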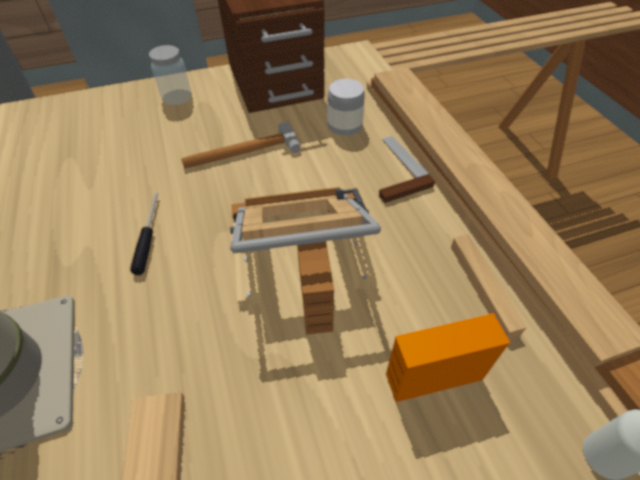

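View pics/top0.png

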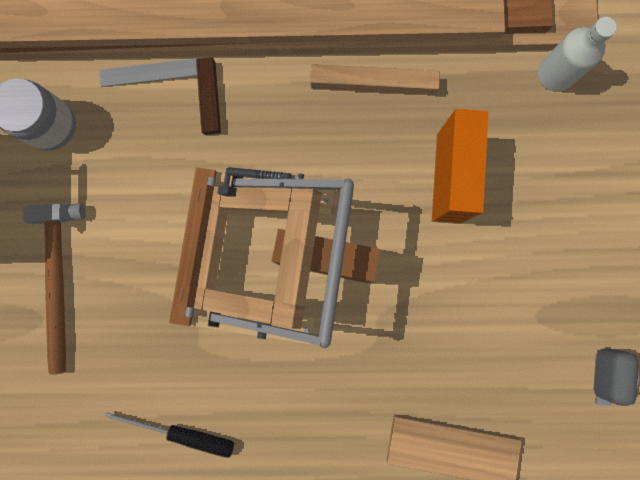

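The top view shows the easel: hinge at left (195,245), crossbar from (348,185) to (325,341), brown block under it at about (325,256). Things that could be taken for the block are the brown block (325,256), the orange look-alike (460,165), the plank (455,445) and the stick (375,78). I choose the brown block under the end rail.

```bash
cat > h.py <<'E'
import numpy as np,cv2
from workcell import ctrl
def ray(r,uv):
    u,v=uv; d=np.array([(u-r["cx"])/r["fx"],-(v-r["cy"])/r["fy"],-1]); P=r["pose"]
    return P[:3,3],P[:3,:3]@d
def onz(r,uv,z):
    o,d=ray(r,uv); return o+d*(z-o[2])/d[2]
def proj(r,p):
    P=r["pose"]; q=P[:3,:3].T@(np.asarray(p)-P[:3,3]); return np.array([r["cx"]-r["fx"]*q[0]/q[2], r["cy"]+r["fy"]*q[1]/q[2]])
def tri(a,ua,b,ub):
    o1,d1=ray(a,ua);o2,d2=ray(b,ub)
    s=np.linalg.lstsq(np.c_[d1,-d2],o2-o1,rcond=None)[0]
    p,q=o1+d1*s[0],o2+d2*s[1]; return (p+q)/2,np.linalg.norm(p-q)
E
python3 - <<'E'
from h import *
import pickle
d=pickle.load(open("d0.pkl","rb")); T,S=d["top"],d["side"]
a=(348,185);b=(325,341)
A,B=onz(T,a,.178),onz(T,b,.178); print("bar",A,B,np.linalg.norm(A-B))
for t,s in((a,(376,228)),(b,(236,244))): print("tri",tri(T,t,S,s))
y=(B-A)/np.linalg.norm(B-A); print("dir deg",np.degrees(np.arctan2(y[1],y[0])))
M=(A+B)/2; x=np.array([y[1],-y[0],0]); x*=np.sign(-x[1])
print("mid",M,"x",x,"hinge",M-.202*x)
H=M-.202*x
for p in ((0,.09,.04),(0,-.09,.04),(.165,.09,.15),(-.03,.1,.018)):
  q=H*[1,1,0]+p[0]*x+p[1]*y+[0,0,p[2]]; print(p,proj(T,q).round(),proj(S,q).round())
c1=cv2.resize(T["image"][150:360,160:440],None,fx=2.6,fy=2.6,interpolation=2)
cv2.imwrite("pics/c1.png",c1[:,:,::-1])
E
```

```text
bar [ 0.59025967 -0.04928435  0.178     ] [ 0.39754826 -0.01786527  0.178     ] 0.19525585192194403
tri (array([ 0.59044323, -0.04938808,  0.18200022]), np.float64(0.0019320383561019208))
tri (array([ 0.39934372, -0.01801054,  0.18766483]), np.float64(0.0017886632749929067))
dir deg 170.74014553136178
mid [ 0.49390397 -0.03357481  0.178     ] x [-0.16091232 -0.98696871 -0.        ] hinge [0.52640825 0.16579287 0.178     ]
(0, 0.09, 0.04) [191. 306.] [246. 211.]
(0, -0.09, 0.04) [211. 188.] [339. 199.]
(0.165, 0.09, 0.15) [297. 329.] [242. 240.]
(-0.03, 0.1, 0.018) [175. 309.] [242. 208.]
```

View pics/c1.png

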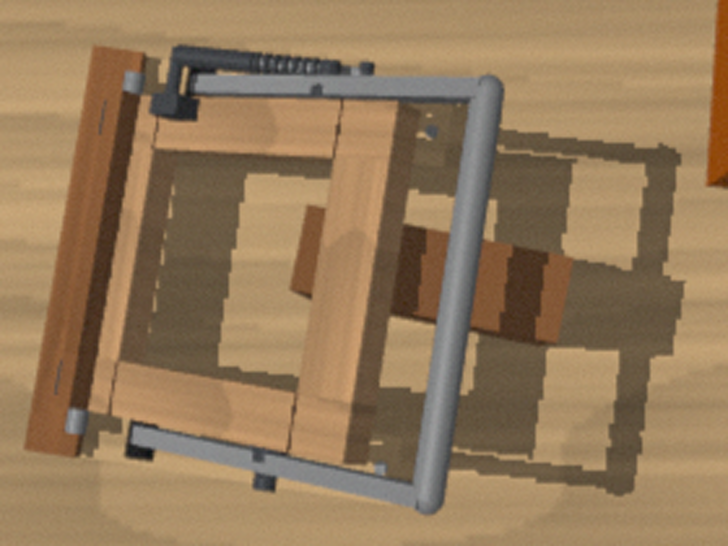

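Emit:
servo_tool --moves '[{"tx": 0.05, "ty": 0.08, "tz": 0.1, "az": -0.02}, {"tx": 0.5, "ty": 0.75, "tz": 0.2, "az": -0.123}, {"tx": 0.5, "ty": 0.75, "tz": 0.2, "az": -0.123}, {"tx": 0.5, "ty": 0.75, "tz": 0.2, "az": -0.123}, {"tx": 0.5, "ty": 0.75, "tz": 0.2, "az": -0.123}, {"tx": 0.5, "ty": 0.75, "tz": 0.2, "az": -0.123}, {"tx": 0.5, "ty": 0.75, "tz": 0.2, "az": -0.123}, {"tx": 0.5, "ty": 0.75, "tz": 0.2, "az": -0.123}]' --jaw 1 --squeeze 30

```text
validation failed for argument at $.mo...
```

Run:
```python
from h import *
import pickle
d=pickle.load(open("d0.pkl","rb")); T=d["top"]
P=[onz(T,(160+u/2.6,150+v/2.6),.125) for u,v in((573,258),(557,343),(308,206),(292,290))]
print(np.round(P,4)); a,b,c,e=P
for p,q in((a,b),(c,e),(a,c),(b,e)): print(np.linalg.norm(p-q))
o=(a+b)/2; v=o-(c+e)/2; print(o,sum(P)/4,np.degrees(np.arctan2(v[1],v[0])))
```

```text
[[ 0.5129 -0.0933  0.125 ]
 [ 0.4695 -0.0841  0.125 ]
 [ 0.5417  0.0428  0.125 ]
 [ 0.4984  0.0513  0.125 ]]
0.044358860561980476
0.04414895801498057
0.13903419305070305
0.1384805902769868
[ 0.49118926 -0.08869619  0.125     ] [ 0.5056086  -0.02083248  0.125     ] -101.99553315262268
```

Emit:
servo_tool --moves '[{"tx": 0.1, "ty": 0.1, "tz": 0.1, "ax": 0, "ay": 0, "az": -0.03}, {"tx": 0.5, "ty": 0.75, "tz": 0.2, "ax": 0, "ay": 0, "az": -0.12}, {"tx": 0.5, "ty": 0.75, "tz": 0.2, "ax": 0, "ay": 0, "az": -0.12}, {"tx": 0.5, "ty": 0.75, "tz": 0.2, "ax": 0, "ay": 0, "az": -0.12}, {"tx": 0.5, "ty": 0.75, "tz": 0.2, "ax": 0, "ay": 0, "az": -0.12}, {"tx": 0.5, "ty": 0.75, "tz": 0.2, "ax": 0, "ay": 0, "az": -0.12}, {"tx": 0.5, "ty": 0.75, "tz": 0.2, "ax": 0, "ay": 0, "az": -0.12}, {"tx": 0.5, "ty": 0.75, "tz": 0.2, "ax": 0, "ay": 0, "az": -0.12}]' --jaw 1.0 --squeeze 30

```text
clock: 0.9
tool_pos: [0.3417, -0.3054, 0.3121]
orientation: [180.0, -0.1, -8.4]
contact_force: [0.4, -0.9, 0.3]
gripper_width: 0.0851
```

Emit:
servo_tool --moves '[{"tx": 0.387, "ty": 0.69, "tz": -0.1, "ax": 0, "ay": 0, "az": 0}, {"tx": 0.387, "ty": 0.69, "tz": -0.1, "ax": 0, "ay": 0, "az": 0}, {"tx": 0.387, "ty": 0.69, "tz": -0.1, "ax": 0, "ay": 0, "az": 0}, {"tx": 0.387, "ty": 0.69, "tz": -0.1, "ax": 0, "ay": 0, "az": 0}, {"tx": 0.387, "ty": 0.69, "tz": -0.1, "ax": 0, "ay": 0, "az": 0}, {"tx": 0.387, "ty": 0.69, "tz": -0.1, "ax": 0, "ay": 0, "az": 0}, {"tx": 0.387, "ty": 0.69, "tz": -0.1, "ax": 0, "ay": 0, "az": 0}, {"tx": 0.387, "ty": 0.69, "tz": -0.1, "ax": 0, "ay": 0, "az": 0}]'

```text
clock: 1.7
tool_pos: [0.4946, -0.0299, 0.2706]
orientation: [-179.9, 0.1, -8.4]
contact_force: [-0.7, 0.9, -0.4]
gripper_width: 0.0855
```

Emit:
servo_tool --moves '[{"tx": 0, "ty": -0.01, "tz": -0.1, "ax": 0, "ay": 0, "az": 0}, {"tx": 0, "ty": -0.01, "tz": -0.2, "ax": 0, "ay": 0, "az": 0}, {"tx": 0, "ty": -0.01, "tz": -0.26, "ax": 0, "ay": 0, "az": 0}, {"tx": 0, "ty": -0.01, "tz": -0.26, "ax": 0, "ay": 0, "az": 0}, {"tx": 0, "ty": -0.01, "tz": -0.26, "ax": 0, "ay": 0, "az": 0}]'

```text
clock: 2.2
tool_pos: [0.4941, -0.038, 0.1681]
orientation: [180.0, 0.0, -8.8]
contact_force: [-0.0, -0.2, 0.3]
gripper_width: 0.0855
```

```bash
cat > pic.py <<'E'
import sys
from h import *
n,f,x0,y0,x1,y1=sys.argv[1],sys.argv[2],*map(int,sys.argv[3:])
im=ctrl.get_image(n)["image"][y0:y1,x0:x1]; s=min(800/im.shape[1],600/im.shape[0])
cv2.imwrite(f"pics/{f}.png",cv2.resize(im,None,fx=s,fy=s,interpolation=2)[:,:,::-1])
st=ctrl.read_state(); print(s,st["clock"],st["tool_pos"].round(4),st["joint_pos"].round(0),st["contact_force"].round(1))
E
python3 pic.py side s1 180 60 460 340
```

```text
2.142857142857143 2.25 [ 0.4948 -0.0379  0.1688] [  35.    9.  -38.  106.    6.   67. -104.] [-0.3 -0.7 -0.7]
```

View pics/s1.png

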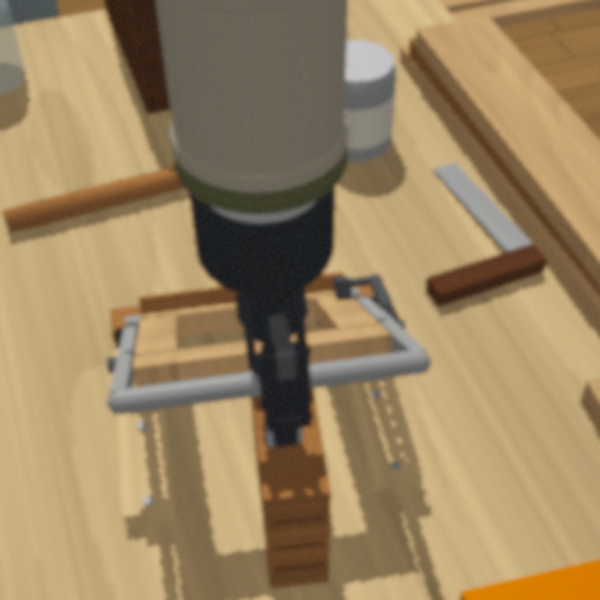

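The bar runs between the open fingers: the outer finger is in front of it at (285,400), the inner one behind. I close on it.

Emit:
servo_tool --moves '[{"tx": 0, "ty": 0, "tz": 0, "ax": 0, "ay": 0, "az": 0}, {"tx": 0, "ty": 0, "tz": 0, "ax": 0, "ay": 0, "az": 0}, {"tx": 0, "ty": 0, "tz": 0, "ax": 0, "ay": 0, "az": 0}, {"tx": 0, "ty": 0, "tz": 0, "ax": 0, "ay": 0, "az": 0}, {"tx": 0, "ty": 0, "tz": 0, "ax": 0, "ay": 0, "az": 0}, {"tx": 0, "ty": 0, "tz": 0, "ax": 0, "ay": 0, "az": 0}, {"tx": 0, "ty": 0, "tz": 0, "ax": 0, "ay": 0, "az": 0}, {"tx": 0, "ty": 0, "tz": 0, "ax": 0, "ay": 0, "az": 0}]' --jaw -1 --squeeze 25

```text
clock: 3.05
tool_pos: [0.495, -0.033, 0.1679]
orientation: [-179.7, -0.1, -8.5]
contact_force: [2.1, 14.3, 0.9]
gripper_width: 0.0148
```

Emit:
servo_tool --moves '[{"tx": 0.002, "ty": 0.025, "tz": 0.02, "ax": 0, "ay": 0, "az": 0}, {"tx": 0.005, "ty": 0.042, "tz": 0.038, "ax": 0, "ay": 0, "az": 0}, {"tx": 0.008, "ty": 0.06, "tz": 0.055, "ax": 0, "ay": 0, "az": 0}, {"tx": 0.011, "ty": 0.08, "tz": 0.069, "ax": 0, "ay": 0, "az": 0}, {"tx": 0.015, "ty": 0.102, "tz": 0.081, "ax": 0, "ay": 0, "az": 0}, {"tx": 0.019, "ty": 0.124, "tz": 0.092, "ax": 0, "ay": 0, "az": 0}, {"tx": 0.019, "ty": 0.124, "tz": 0.092, "ax": 0, "ay": 0, "az": 0}, {"tx": 0.019, "ty": 0.124, "tz": 0.092, "ax": 0, "ay": 0, "az": 0}]'

```text
clock: 3.85
tool_pos: [0.5022, 0.0108, 0.2053]
orientation: [179.9, -0.1, -8.8]
contact_force: [-2.6, -5.6, 9.3]
gripper_width: 0.0151
```

```bash
python3 pic.py side s2 180 60 460 340
```

```text
2.142857142857143 3.9 [0.5022 0.0108 0.2053] [  32.    8.  -41.  102.    5.   72. -109.] [-3.5 -5.3  9.2]
```

View pics/s2.png

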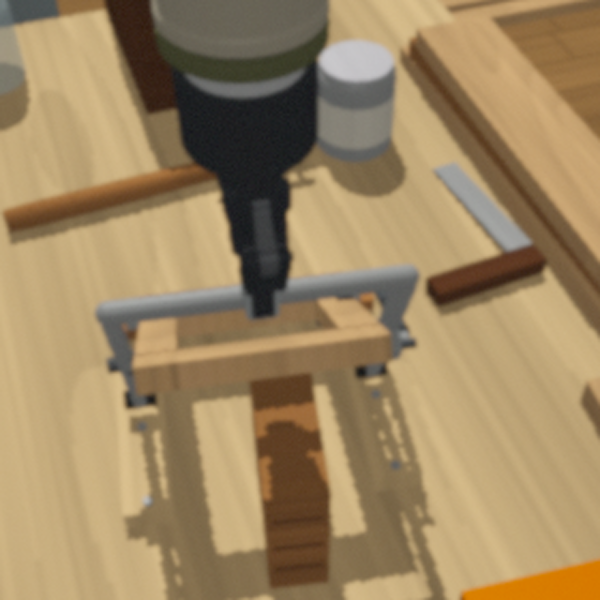

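The bar swung up, still gripped at (262,295), and the legs have left the sides. The frame still rests on the unmoved block. I continue past centre.

Emit:
servo_tool --moves '[{"tx": 0.004, "ty": 0.024, "tz": 0.012, "ax": 0, "ay": 0, "az": 0}, {"tx": 0.007, "ty": 0.048, "tz": 0.018, "ax": 0, "ay": 0, "az": 0}, {"tx": 0.011, "ty": 0.072, "tz": 0.021, "ax": 0, "ay": 0, "az": 0}, {"tx": 0.015, "ty": 0.097, "tz": 0.021, "ax": 0, "ay": 0, "az": 0}, {"tx": 0.019, "ty": 0.122, "tz": 0.018, "ax": 0, "ay": 0, "az": 0}, {"tx": 0.023, "ty": 0.146, "tz": 0.014, "ax": 0, "ay": 0, "az": 0}, {"tx": 0.023, "ty": 0.148, "tz": 0.013, "ax": 0, "ay": 0, "az": 0}, {"tx": 0.023, "ty": 0.148, "tz": 0.013, "ax": 0, "ay": 0, "az": 0}]'

```text
clock: 4.7
tool_pos: [0.5113, 0.0732, 0.2093]
orientation: [-179.9, -0.0, -8.6]
contact_force: [4.7, 1.2, 3.5]
gripper_width: 0.0148
```

Emit:
servo_tool --moves '[{"tx": 0, "ty": 0, "tz": 0, "ax": 0, "ay": 0, "az": 0}, {"tx": 0, "ty": 0, "tz": 0, "ax": 0, "ay": 0, "az": 0}, {"tx": 0, "ty": 0, "tz": 0, "ax": 0, "ay": 0, "az": 0}, {"tx": 0, "ty": 0, "tz": 0, "ax": 0, "ay": 0, "az": 0}, {"tx": 0, "ty": 0, "tz": 0, "ax": 0, "ay": 0, "az": 0}, {"tx": 0, "ty": 0, "tz": 0.1, "ax": 0, "ay": 0, "az": 0}, {"tx": 0, "ty": 0, "tz": 0.2, "ax": 0, "ay": 0, "az": 0}, {"tx": 0, "ty": 0, "tz": 0.25, "ax": 0, "ay": 0, "az": 0}]' --jaw 1

```text
clock: 5.5
tool_pos: [0.5116, 0.0719, 0.3126]
orientation: [-180.0, -0.2, -8.7]
contact_force: [0.6, -0.6, -0.3]
gripper_width: 0.0855
```

Emit:
servo_tool --moves '[{"tx": -0.038, "ty": -0.34, "tz": 0, "ax": 0, "ay": 0, "az": 0.482}, {"tx": -0.038, "ty": -0.34, "tz": 0, "ax": 0, "ay": 0, "az": 0.482}, {"tx": -0.038, "ty": -0.34, "tz": 0, "ax": 0, "ay": 0, "az": 0.482}, {"tx": -0.038, "ty": -0.34, "tz": 0, "ax": 0, "ay": 0, "az": 0.482}, {"tx": -0.038, "ty": -0.34, "tz": 0, "ax": 0, "ay": 0, "az": 0.482}, {"tx": -0.038, "ty": -0.34, "tz": 0, "ax": 0, "ay": 0, "az": 0.482}, {"tx": -0.038, "ty": -0.34, "tz": 0, "ax": 0, "ay": 0, "az": 0.482}, {"tx": -0.038, "ty": -0.34, "tz": 0, "ax": 0, "ay": 0, "az": 0.482}]'

```text
clock: 6.3
tool_pos: [0.4956, -0.0646, 0.3093]
orientation: [180.0, 0.0, 56.5]
contact_force: [-0.5, 0.4, -0.1]
gripper_width: 0.0857
```

```bash
python3 pic.py side s3 180 60 460 340;  python3 - <<'E'
from h import *
T=ctrl.get_image("top");S=ctrl.get_image("side")
H=np.array([.5264,.1658,0]);x=np.array([-.161,-.987,0]);y=np.array([-.987,.161,0])
for p in((.094,.098,.218),(.094,-.098,.218)):
  q=H+p[0]*x+p[1]*y+[0,0,p[2]]; print("locked bar end",proj(S,q).round(),((proj(S,q)-[180,60])*2.143).round())
E
```

```text
2.142857142857143 6.35 [ 0.4956 -0.0645  0.3093] [ 40.   4. -39.  93.   2.  84. -32.] [ 0.2  0.1 -0.5]
locked bar end [227. 174.] [101. 244.]
locked bar end [360. 158.] [385. 210.]
```

View pics/s3.png

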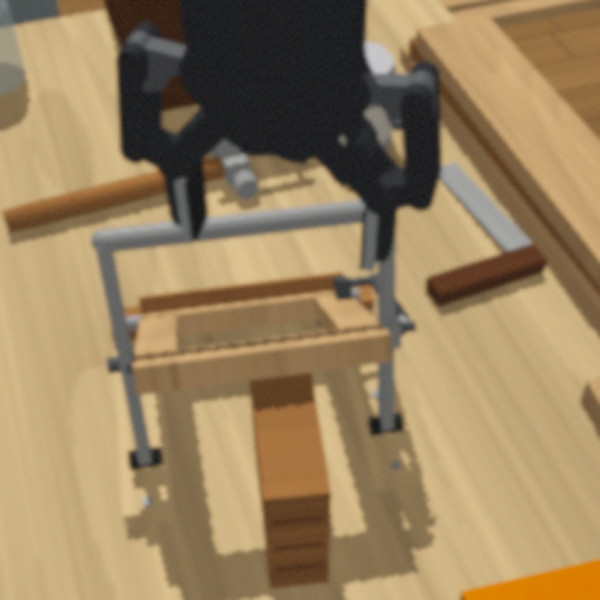

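The prop is locked: the bar's left end is at crop (100,240) against the predicted (101,244), and both legs hang down with their feet at (145,458) and (387,425). The frame is still on the block. Next I grip the block.

Emit:
servo_tool --moves '[{"tx": 0.002, "ty": 0, "tz": 0, "ax": 0, "ay": 0, "az": 0.12}, {"tx": 0.002, "ty": 0, "tz": 0, "ax": 0, "ay": 0, "az": 0.12}, {"tx": 0.002, "ty": 0, "tz": -0.1, "ax": 0, "ay": 0, "az": 0.12}, {"tx": 0.002, "ty": 0, "tz": -0.2, "ax": 0, "ay": 0, "az": 0.12}, {"tx": 0.002, "ty": 0, "tz": -0.32, "ax": 0, "ay": 0, "az": 0.12}, {"tx": 0.002, "ty": 0, "tz": -0.44, "ax": 0, "ay": 0, "az": 0.12}, {"tx": 0.002, "ty": 0, "tz": -0.54, "ax": 0, "ay": 0, "az": 0.12}, {"tx": 0.002, "ty": 0, "tz": -0.54, "ax": 0, "ay": 0, "az": 0.12}]'

```text
clock: 7.25
tool_pos: [0.493, -0.0641, 0.0889]
orientation: [-179.5, -0.0, 77.5]
contact_force: [-0.5, -0.8, 0.6]
gripper_width: 0.0856
```

```bash
python3 pic.py side s4 180 60 460 340
```

```text
2.142857142857143 7.3 [ 0.4951 -0.0641  0.0921] [ 38.  15. -39. 110.  11.  59. -19.] [ 0.2 -0.4  0.2]
```

View pics/s4.png

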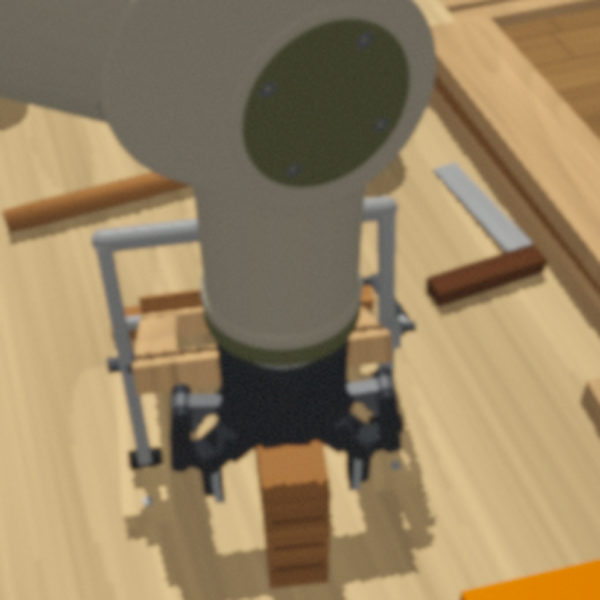

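Emit:
servo_tool --moves '[{"tx": 0, "ty": 0, "tz": 0, "ax": 0, "ay": 0, "az": 0}, {"tx": 0, "ty": 0, "tz": 0, "ax": 0, "ay": 0, "az": 0}, {"tx": 0, "ty": 0, "tz": 0, "ax": 0, "ay": 0, "az": 0}, {"tx": 0, "ty": 0, "tz": 0, "ax": 0, "ay": 0, "az": 0}, {"tx": 0, "ty": 0, "tz": 0, "ax": 0, "ay": 0, "az": 0}, {"tx": 0, "ty": 0, "tz": 0, "ax": 0, "ay": 0, "az": 0}, {"tx": 0, "ty": 0, "tz": 0, "ax": 0, "ay": 0, "az": 0}]' --jaw -1 --squeeze 50

```text
clock: 8.0
tool_pos: [0.4979, -0.0648, 0.0954]
orientation: [179.8, 0.0, 77.7]
contact_force: [-0.4, -0.6, 8.9]
gripper_width: 0.0443
```

Emit:
servo_tool --moves '[{"tx": -0.002, "ty": -0.01, "tz": 0, "ax": 0, "ay": 0, "az": 0}, {"tx": -0.005, "ty": -0.025, "tz": 0, "ax": 0, "ay": 0, "az": 0}, {"tx": -0.009, "ty": -0.04, "tz": 0, "ax": 0, "ay": 0, "az": 0}, {"tx": -0.012, "ty": -0.055, "tz": 0, "ax": 0, "ay": 0, "az": 0}, {"tx": -0.015, "ty": -0.07, "tz": 0, "ax": 0, "ay": 0, "az": 0}, {"tx": -0.019, "ty": -0.09, "tz": 0, "ax": 0, "ay": 0, "az": 0}, {"tx": -0.023, "ty": -0.11, "tz": 0, "ax": 0, "ay": 0, "az": 0}, {"tx": -0.028, "ty": -0.13, "tz": 0, "ax": 0, "ay": 0, "az": 0}]'

```text
clock: 8.8
tool_pos: [0.4878, -0.1149, 0.096]
orientation: [179.7, -0.1, 77.8]
contact_force: [2.0, 5.6, 6.8]
gripper_width: 0.0437
```

Emit:
servo_tool --moves '[{"tx": -0.005, "ty": -0.025, "tz": 0, "ax": 0, "ay": 0, "az": 0}, {"tx": -0.012, "ty": -0.055, "tz": 0, "ax": 0, "ay": 0, "az": 0}, {"tx": -0.019, "ty": -0.09, "tz": 0, "ax": 0, "ay": 0, "az": 0}, {"tx": -0.024, "ty": -0.115, "tz": 0, "ax": 0, "ay": 0, "az": 0}, {"tx": -0.028, "ty": -0.135, "tz": 0, "ax": 0, "ay": 0, "az": 0}, {"tx": -0.028, "ty": -0.135, "tz": 0, "ax": 0, "ay": 0, "az": 0}, {"tx": -0.028, "ty": -0.135, "tz": 0, "ax": 0, "ay": 0, "az": 0}]'

```text
clock: 9.5
tool_pos: [0.4761, -0.1707, 0.0958]
orientation: [179.7, 0.0, 77.7]
contact_force: [0.3, 1.3, 10.1]
gripper_width: 0.0445
```

```bash
python3 pic.py side s5 140 60 540 400
```

```text
1.7647058823529411 9.55 [ 0.4761 -0.1707  0.0957] [ 47.  15. -36. 109.  10.  59.  -5.] [0.3 2.  9. ]
```

View pics/s5.png

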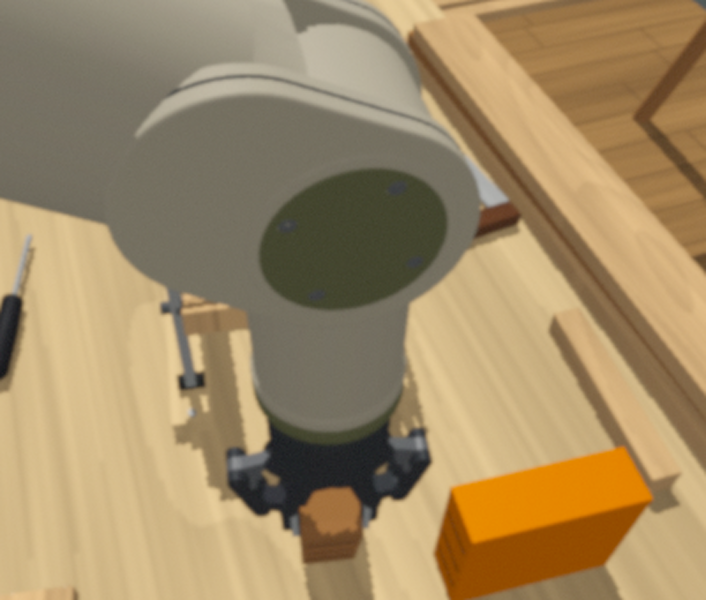

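The block is drawn out at (332,520), and the frame still stands on its leg, foot at (190,380). I open partly to stay clear of the orange block, then lift off.

Emit:
servo_tool --moves '[{"tx": 0, "ty": 0, "tz": 0, "ax": 0, "ay": 0, "az": 0}, {"tx": 0, "ty": 0, "tz": 0, "ax": 0, "ay": 0, "az": 0}, {"tx": 0, "ty": 0, "tz": 0, "ax": 0, "ay": 0, "az": 0}, {"tx": 0, "ty": 0, "tz": 0, "ax": 0, "ay": 0, "az": 0}, {"tx": 0, "ty": 0, "tz": 0.1, "ax": 0, "ay": 0, "az": 0}, {"tx": 0, "ty": 0, "tz": 0.2, "ax": 0, "ay": 0, "az": 0}, {"tx": 0, "ty": 0, "tz": 0.3, "ax": 0, "ay": 0, "az": 0}, {"tx": 0, "ty": 0, "tz": 0.42, "ax": 0, "ay": 0, "az": 0}]' --jaw 0.5

```text
clock: 10.35
tool_pos: [0.4734, -0.1703, 0.2622]
orientation: [-179.9, -0.0, 77.7]
contact_force: [1.5, -1.1, -0.8]
gripper_width: 0.064
```

Emit:
servo_tool --moves '[{"tx": -0.08, "ty": -0.1, "tz": 0.1, "ax": 0, "ay": 0, "az": 0}, {"tx": -0.2, "ty": -0.2, "tz": 0.15, "ax": 0, "ay": 0, "az": 0}, {"tx": -0.3, "ty": -0.35, "tz": 0.15, "ax": 0, "ay": 0, "az": 0}, {"tx": -0.4, "ty": -0.5, "tz": 0.15, "ax": 0, "ay": 0, "az": 0}, {"tx": -0.5, "ty": -0.65, "tz": 0.15, "ax": 0, "ay": 0, "az": 0}, {"tx": -0.6, "ty": -0.8, "tz": 0.15, "ax": 0, "ay": 0, "az": 0}, {"tx": -0.6, "ty": -0.8, "tz": 0.15, "ax": 0, "ay": 0, "az": 0}, {"tx": -0.6, "ty": -0.8, "tz": 0.15, "ax": 0, "ay": 0, "az": 0}]'

```text
clock: 11.15
tool_pos: [0.2414, -0.4789, 0.3212]
orientation: [180.0, 0.0, 77.7]
contact_force: [0.6, -0.2, 0.1]
gripper_width: 0.0641
```

```bash
python3 pic.py side s6 0 0 640 480; python3 pic.py top t6 0 0 640 480
```

```text
1.25 11.2 [ 0.2343 -0.4852  0.3202] [ 73.   7. -15.  88.   2.  85.  45.] [-8.4 -1.8 -1.8]
1.25 11.25 [ 0.2369 -0.4824  0.32  ] [ 72.   7. -15.  88.   2.  85.  45.] [-0.7  0.4  0.1]
```

View pics/s6.png

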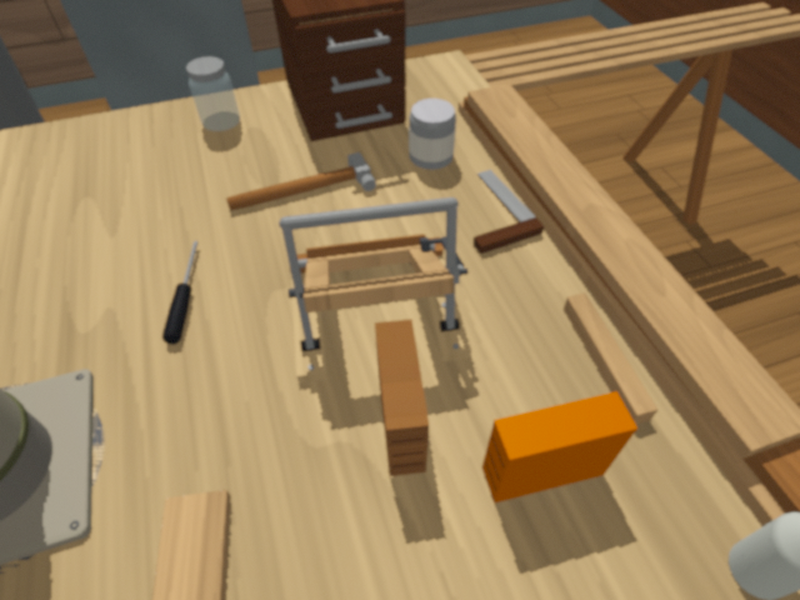

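View pics/t6.png

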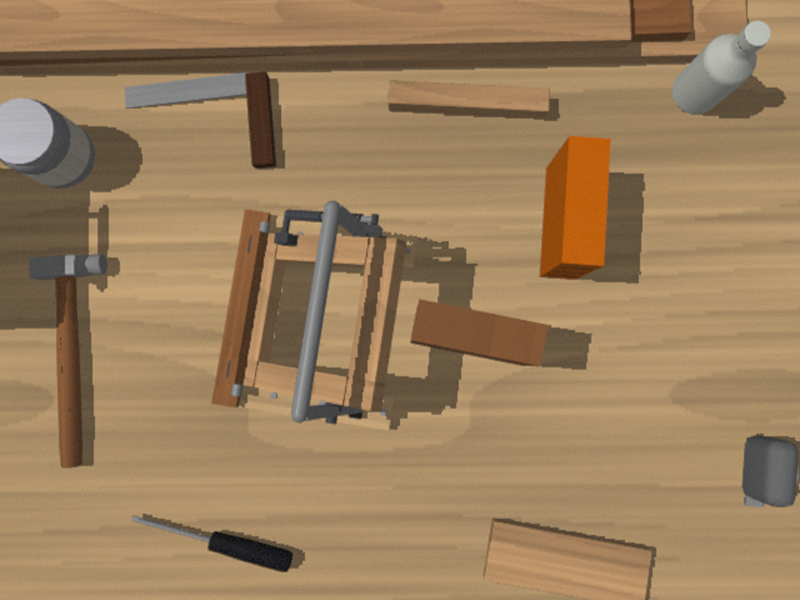

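Both views show the frame standing on its locked leg and the block flat on the bench, clear at top (480,333). Everything else is where it was. I measure the block once and hand in.

Run:
```python
from h import *
T=ctrl.get_image("top")
c=np.mean([onz(T,(u/1.25,v/1.25),.125) for u,v in((421,300),(412,342),(551,325),(541,366))],0)
d=(c-[.5264,.1658,.125])@[-.161,-.987,0]; print(c,"easel x",d)
if d>.27: ctrl.job_done(); print("done")
```

```text
[ 0.48974062 -0.09866276  0.125     ] easel x 0.26692690277413555
```

The block slid in the grip: its centre is at easel x 0.267 m, just past the 0.26 limit. I draw it a little further for margin.

Emit:
servo_tool --moves '[{"tx": 0.1, "ty": 0.14, "tz": 0, "ax": 0, "ay": 0, "az": 0}, {"tx": 0.17, "ty": 0.24, "tz": 0, "ax": 0, "ay": 0, "az": 0}, {"tx": 0.24, "ty": 0.34, "tz": 0, "ax": 0, "ay": 0, "az": 0}, {"tx": 0.32, "ty": 0.44, "tz": 0, "ax": 0, "ay": 0, "az": 0}, {"tx": 0.4, "ty": 0.55, "tz": 0, "ax": 0, "ay": 0, "az": 0}, {"tx": 0.47, "ty": 0.65, "tz": 0, "ax": 0, "ay": 0, "az": 0}, {"tx": 0.54, "ty": 0.76, "tz": 0, "ax": 0, "ay": 0, "az": 0}, {"tx": 0.611, "ty": 0.86, "tz": 0, "ax": 0, "ay": 0, "az": 0}]' --jaw 0.6 --squeeze 80

```text
clock: 12.1
tool_pos: [0.4755, -0.1486, 0.3215]
orientation: [180.0, 0.0, 77.8]
contact_force: [0.1, -1.0, -0.4]
gripper_width: 0.0683
```

Emit:
servo_tool --moves '[{"tx": 0, "ty": 0, "tz": 0, "ax": 0, "ay": 0, "az": 0}, {"tx": 0, "ty": 0, "tz": 0, "ax": 0, "ay": 0, "az": 0}]'

```text
clock: 12.3
tool_pos: [0.4752, -0.1495, 0.3211]
orientation: [-180.0, 0.0, 78.0]
contact_force: [0.4, -0.8, 1.0]
gripper_width: 0.0684
```

Emit:
servo_tool --moves '[{"tx": 0.013, "ty": 0.02, "tz": -0.1, "ax": 0, "ay": 0, "az": 0}, {"tx": 0.013, "ty": 0.02, "tz": -0.2, "ax": 0, "ay": 0, "az": 0}, {"tx": 0.013, "ty": 0.02, "tz": -0.3, "ax": 0, "ay": 0, "az": 0}, {"tx": 0.013, "ty": 0.02, "tz": -0.4, "ax": 0, "ay": 0, "az": 0}, {"tx": 0.013, "ty": 0.02, "tz": -0.5, "ax": 0, "ay": 0, "az": 0}, {"tx": 0.013, "ty": 0.02, "tz": -0.58, "ax": 0, "ay": 0, "az": 0}, {"tx": 0.013, "ty": 0.02, "tz": -0.58, "ax": 0, "ay": 0, "az": 0}]'

```text
clock: 13.0
tool_pos: [0.4766, -0.1438, 0.0855]
orientation: [-179.6, -0.0, 77.7]
contact_force: [-0.9, 0.5, 0.6]
gripper_width: 0.0684
```

Emit:
servo_tool --moves '[{"tx": 0, "ty": 0, "tz": 0, "ax": 0, "ay": 0, "az": 0}, {"tx": 0, "ty": 0, "tz": 0, "ax": 0, "ay": 0, "az": 0}, {"tx": 0, "ty": 0, "tz": 0, "ax": 0, "ay": 0, "az": 0}, {"tx": 0, "ty": 0, "tz": 0, "ax": 0, "ay": 0, "az": 0}, {"tx": 0, "ty": 0, "tz": 0, "ax": 0, "ay": 0, "az": 0}]' --jaw -1

```text
clock: 13.5
tool_pos: [0.4813, -0.1444, 0.0913]
orientation: [179.8, 0.1, 77.7]
contact_force: [-0.7, -0.6, 7.8]
gripper_width: 0.0437
```

Emit:
servo_tool --moves '[{"tx": -0.004, "ty": -0.02, "tz": 0, "ax": 0, "ay": 0, "az": 0}, {"tx": -0.008, "ty": -0.04, "tz": 0, "ax": 0, "ay": 0, "az": 0}, {"tx": -0.013, "ty": -0.06, "tz": 0, "ax": 0, "ay": 0, "az": 0}, {"tx": -0.017, "ty": -0.08, "tz": 0, "ax": 0, "ay": 0, "az": 0}, {"tx": -0.021, "ty": -0.1, "tz": 0, "ax": 0, "ay": 0, "az": 0}, {"tx": -0.021, "ty": -0.1, "tz": 0, "ax": 0, "ay": 0, "az": 0}, {"tx": -0.021, "ty": -0.1, "tz": 0, "ax": 0, "ay": 0, "az": 0}]'

```text
clock: 14.2
tool_pos: [0.4732, -0.1847, 0.0913]
orientation: [179.8, 0.1, 77.7]
contact_force: [-0.3, -1.6, 6.5]
gripper_width: 0.0442
```

Emit:
servo_tool --moves '[{"tx": 0, "ty": 0, "tz": 0, "ax": 0, "ay": 0, "az": 0}, {"tx": 0, "ty": 0, "tz": 0, "ax": 0, "ay": 0, "az": 0}, {"tx": 0, "ty": 0, "tz": 0, "ax": 0, "ay": 0, "az": 0}, {"tx": 0, "ty": 0, "tz": 0, "ax": 0, "ay": 0, "az": 0}, {"tx": 0, "ty": 0, "tz": 0.1, "ax": 0, "ay": 0, "az": 0}, {"tx": 0, "ty": 0, "tz": 0.2, "ax": 0, "ay": 0, "az": 0}, {"tx": 0, "ty": 0, "tz": 0.3, "ax": 0, "ay": 0, "az": 0}, {"tx": 0, "ty": 0, "tz": 0.42, "ax": 0, "ay": 0, "az": 0}]' --jaw 0.5

```text
clock: 15.0
tool_pos: [0.4708, -0.1833, 0.258]
orientation: [-179.9, -0.0, 77.7]
contact_force: [0.2, -0.5, -0.1]
gripper_width: 0.0639
```

Emit:
servo_tool --moves '[{"tx": -0.08, "ty": -0.1, "tz": 0.1, "ax": 0, "ay": 0, "az": 0}, {"tx": -0.2, "ty": -0.2, "tz": 0.15, "ax": 0, "ay": 0, "az": 0}, {"tx": -0.3, "ty": -0.35, "tz": 0.15, "ax": 0, "ay": 0, "az": 0}, {"tx": -0.4, "ty": -0.5, "tz": 0.15, "ax": 0, "ay": 0, "az": 0}, {"tx": -0.5, "ty": -0.65, "tz": 0.15, "ax": 0, "ay": 0, "az": 0}, {"tx": -0.6, "ty": -0.8, "tz": 0.15, "ax": 0, "ay": 0, "az": 0}, {"tx": -0.6, "ty": -0.8, "tz": 0.15, "ax": 0, "ay": 0, "az": 0}, {"tx": -0.6, "ty": -0.8, "tz": 0.15, "ax": 0, "ay": 0, "az": 0}]'

```text
clock: 15.8
tool_pos: [0.2389, -0.4921, 0.317]
orientation: [180.0, 0.0, 77.7]
contact_force: [1.2, -0.1, 0.2]
gripper_width: 0.0641
```

```bash
python3 pic.py top t7 0 0 640 480
```

```text
1.25 15.85 [ 0.2316 -0.4984  0.3159] [ 74.   9. -16.  87.   3.  85.  46.] [-8.2 -1.4 -1.4]
```

View pics/t7.png

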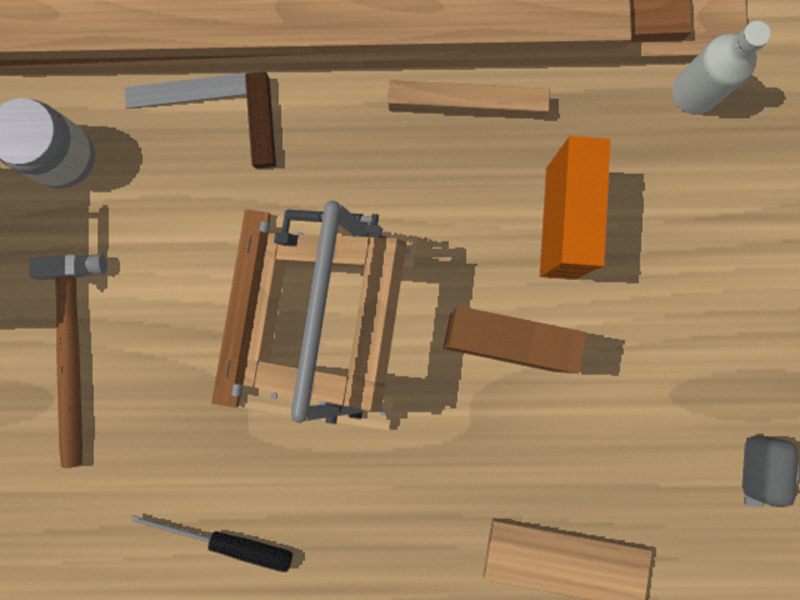

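The block has moved about 34 px further, to (515,340), so its centre is near easel x 0.30 m. The easel still stands and nothing else has moved.

```bash
python3 -c "
from workcell import ctrl
ctrl.job_done()"
```

```text
the job is handed in; nothing more can be done
```

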